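Set the height gauge to the plate

TASK

Set the bench height gauge to the aluminium plate: stand the plate on one of its two short thin edges on the gauge's anvil, squarely back against the fence under the wing screw, and let go of it. Then turn the wing screw clockwise until it is hard home on the plate, and back it off a quarter turn so that parts of this height will pass freely. Finish with the fingers still gripping the wing, holding it still there so that I can tighten the lock nut, and leave the other things on the table where they lie.

Things in the scene. Friction and masses are not known exactly. Their poses are not given: they have to be found in the camera images.
- gauge: Bench height gauge bolted to the table: grey cast C-frame open towards the robot's right. Origin on the table under the screw axis, x back to the column, y left, z up. Foot 162 x 88 x 10 mm (x -50 to +112 mm); column 40 mm wide from x = +44 mm. Its 30 mm wide arm reaches forward over the anvil; the round nose (radius 16 mm) spans 138 to 169 mm above the table, a lock nut on top reaches 178 mm.
- seat (a point): Point on the top of the steel anvil straight under the screw, 24 mm above the table; axes as the gauge's. Anvil: x -40 to +30 mm, y -26 to +26 mm from here. A steel fence stands on it, front face at x = +8 mm, 46 mm wide, 34 mm tall. The plate's lower edge is to be centred here, its back face against the fence. Mind the lamp head that hangs 0.3 m above the table at the right rear.
- setting_plate: Loose aluminium plate 90 x 60 x 16 mm, about 0.24 kg. Origin at its centre; x along the 90 mm, y along the 60 mm, z along the 16 mm. At the start it lies flat on a wooden packer fixed to the table (80 x 42 mm, 16 mm tall), which it overhangs by about 9 mm along both long sides. Stood on a short (60 x 16 mm) edge it is 90 mm tall and overhangs the anvil by 4 mm at either side.
- wing (a point): Centre of the steel wing on top of the screw, on the screw axis. The wing is about 46 mm long (x axis), 11 mm thick (y axis; grip it across this) and 27 mm tall, flared at its ends; it turns and travels with the screw. Its underside is 13.5 mm below this point. At joint value 0 this point is 214 mm above the table.
- wing_screw (a joint): Screw angle, rad: grows turned clockwise seen from above, feeding down 12 mm a turn (1.91 mm per rad; the wing sinks with it). Stays where left (0.05 N m friction). Starts at 2.0 to 3.0, the tip 3.5 to 5.4 mm above a standing plate; touches the plate at 4.82 and is hard home at 5.0, where it turns no further. 0 is fully backed out.
Mind the look-alikes: they are no part of the job. There is more than one size of the setting_plate; the job needs the largest.

How it is judged:
By the outcome, as a careful person would: the job done as asked, in the order asked, and still so for the second after the job is handed in, while the arm keeps its last pose, push and grip.
It also fails if it takes over 61 s, if anything falls off the work surface, if the arm or the gripper's body presses on something with over 40 N, if the wrist force passes 120 N, or if a joint passes its speed limit or range.

ROBOT

A 6-joint arm with a two-finger parallel gripper is mounted at the origin on a cart in front of the work surface, level with it; the furniture and walls round the work are solid. World frame = base frame: x ahead of the robot, y to its left, z up, the work surface at z = 0. Lengths are in m, angles in rad, forces in N, time in s.
With the tool pointing down it reaches from about 0.35 to 0.85 m from the base axis. Payload 8.1 kg.
Tool frame: the origin (TCP) lies at the very end of the fingers, on their centre line; the grasp point (between the pads) lies 19 mm behind it (manip.grip_depth is the distance from the TCP to the grasp point, in m); z points along the fingers, y is the line along which they close (so a half turn about z gives the same grasp; the last joint's range is limited). The gripper opens to 85 mm and grips with 20 to 120 N. Pads are 22 mm wide; open, the fingers measure 114 mm over their backs; the gripper's body (76 mm by 85 mm) begins 54 mm behind the grasp point. The pads swing forward as they close: fully open they stand 13 mm farther back than shut.
Start: joints at [-1.242, 0.13, 1.488, -0, 1.523, -0.085], TCP at [0.241, -0.549, 0.231] pointing down, gripper open.
Joint ranges: [-2.96, 2.96], [-0.89, 2.26], [0.02, 2.5], [-1.34, 4.48], [0, 2.73], [-2.66, 2.66]. Speed limits (rad/s): [2.39, 2.39, 2.79, 3.14, 3.14, 3.14].

INTERFACE

Orientations are given as a unit quaternion [w, x, y, z].
In Python, from workcell import manip gives the robot as it stands. The module is installed in compiled form; this text tells all that it offers.
- The arm moves only by the tool play_rows, never from a script. Its argument "plan" is a list that holds one entry, the list of rows, each a list of 6 numbers: the shift along the world's x, y, z normalised to -1 to 1, where 1 is 4 cm, then the turn, a rotation vector about the world's x, y, z normalised to -1 to 1, where 1 is 0.12 rad. In form: [[[dx, dy, dz, rx, ry, rz], ...]]. A call has 1 to 10 rows; each row shifts and turns the commanded pose from where the row before left it; what a row does not reach is not made up. A row lasts 1/8 s, in which the tool goes at most 62.5 mm and 10.7 degrees, less where a joint would pass 70% of its speed; a pose out of reach is approached as far as the arm can. A call with a number of a shift or a turn outside -1 to 1 is refused whole. A call with a gripper value outside its range is refused whole. "jaw" is the closure, from -1 (fully open) to 1 (shut), set as the call begins (left out, the last holds). The fingers move at their own pace and stop on an object; the grip force is fixed at half the most. Time passes only in rows, so rows that do not move let the fingers close. It gives the time, the measured TCP pose, the force, the opening and the grip force at its end, in the units of the state.
- manip.read_state(): the state, without advancing time (a new reading comes with each control period).
- manip.snapshot(name): name is "scene" or "top"; returns (picture, depth): 480x640x3 uint8, red, green, blue; 480x640 float32, m along the optical axis (not along the pixel's ray), 0 where there is no reading.
- manip.get_calibration(name): a dict with "camera_matrix" (3x3 intrinsics, pixels), "view" (4x4, takes a point from world to camera coordinates). Camera axes: x right, y down, z forward; pixel columns grow to the right and rows downward; lengths in m; the calibration is good to about 2 mm. A picture is of the moment at which its call begins. get_calibration takes no time and is no camera call.
- manip.hand_in(): hands the job in; it is judged then, once.
The state is a dict: "clock": time; "joint_positions": joint angles; "dq": joint speeds; "effort": joint torques, N m; "tool_pos": TCP position; "tcp_rot": TCP orientation; "contact_force": force on the tool from outside, world axes, zero at the start; "ft_torque": the same for the moment, N m; "gripper_width": opening from 0.0 (shut) to 1.0 (fully open); "grip_force": force on a finger pad.
Only numpy, scipy, OpenCV 4.12 (cv2) and the standard library are available. Lean on these libraries where they do the work, as an engineer would, in place of code of your own. Each camera call takes 0.05 s, during which the arm holds its last target. There are 200 camera calls.

## Working session

There is one attempt and no reset: what is moved stays moved. The work goes in short steps, Python scripts to look and compute and a tool call to move; the robot and the scene stay as the last step left them, time stands still between calls to the robot, and variables do not carry over. Pictures are saved under pics/ and viewed, at most 10 in all, crops included, and the job is handed in when it is done.

Besides the shell and the picture viewer there is one more tool, called after ">>>" in YAML: its name, and indented under it one key for each argument. play_rows: Moves the arm, as the interface text tells. Its arguments: {"type":"object","properties":{"plan":{"type":"array"},"jaw":{"type":"number"}},"required":["plan"]}

```bash
mkdir -p pics
cat > h.py <<'E'
import numpy as np, cv2
from workcell import manip
def cal(n):
    c=manip.get_calibration(n); return np.array(c["camera_matrix"]),np.array(c["view"])
def ray(n,u,v,z):
    K,V=cal(n); R,t=V[:3,:3],V[:3,3]; o=-R.T@t
    d=R.T@np.linalg.inv(K)@np.array([u,v,1.]); return o+d*(z-o[2])/d[2]
def proj(n,p):
    K,V=cal(n); q=K@(V[:3,:3]@np.array(p)+V[:3,3]); return q[:2]/q[2]
def cloud(n,D):
    K,V=cal(n); v,u=np.mgrid[:480,:640]; P=np.linalg.inv(K)@np.stack([u.ravel(),v.ravel(),np.ones(u.size)])*D.ravel()
    return (V[:3,:3].T@(P-V[:3,3:])).T.reshape(480,640,3)
def snap(n,f=None):
    I,D=manip.snapshot(n)
    if f: cv2.imwrite('pics/'+f,I[:,:,::-1])
    return I,D
E
python3 - <<'E'
from h import *
for n in("scene","top"):
    I,D=snap(n,n+"0.png"); np.savez(n+"0.npz",I=I,D=D); K,V=cal(n); print(n,K[0,0],-V[:3,:3].T@V[:3,3],V[2,:3], (D>0).mean())
print(manip.read_state(), manip.grip_depth)
E
```

```text
scene 608.9945891440354 [-0.0406056   0.75521734  0.92865022] [ 0.40368106 -0.6672609  -0.62594289] 0.9959895833333333
top 453.4934519171729 [ 0.41402516 -0.08155586  1.09159105] [ 0.06139311 -0.02866799 -0.99770188] 0.9960221354166666
{'clock': 0.1, 'joint_positions': array([-1.24242114e+00,  1.31110260e-01,  1.48919888e+00,  9.93409840e-06,
        1.52298288e+00, -8.54115257e-02]), 'dq': array([-0.00089345, -0.00114966, -0.00132663,  0.00038649, -0.00146103,
        0.00046579]), 'effort': array([ 2.15742439e-03, -5.70954001e+01, -5.01940835e+01, -1.08471472e-04,
        8.21398658e-03,  6.24786503e-05]), 'tool_pos': array([ 0.24110258, -0.54887839,  0.23031897]), 'tcp_rot': array([-8.44023547e-04,  9.78673501e-01,  2.05420194e-01, -9.80429073e-05]), 'contact_force': array([ 0.12989258, -0.39971062,  0.63178937]), 'ft_torque': array([-0.01819565,  0.04437788,  0.02263708]), 'grip_force': 0.0, 'gripper_width': 1.0048682369992523} 0.0187
```

View pics/scene0.png

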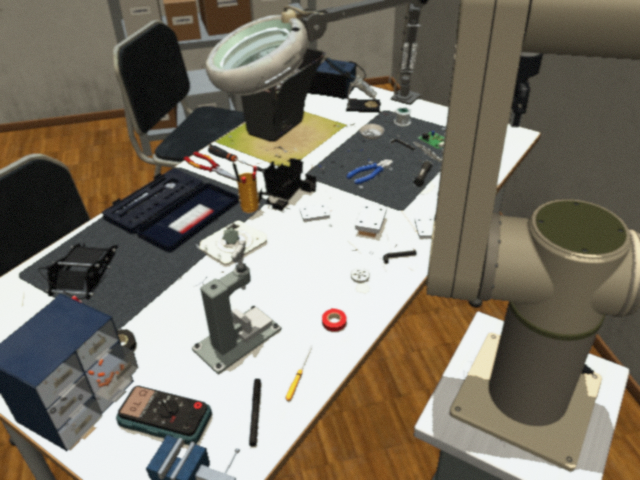

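View pics/top0.png

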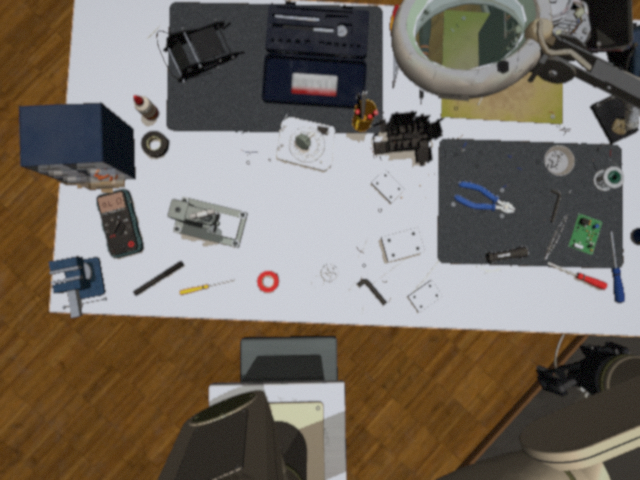

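Plate candidates in the top view are (386,187), (402,244) and (424,295). The middle one looks largest and raised on a packer. I'll measure all three and confirm in a crop.

Run:
```python
from h import *
d=np.load("top0.npz"); I,D=d['I'],d['D']; C=cloud("top",D)
for (u,v) in((386,187),(402,244),(424,295)):
    print((u,v),"z med",np.median(C[v-4:v+5,u-4:u+5,2]))
c=cv2.resize(I[160:320,360:460],None,fx=5,fy=5,interpolation=cv2.INTER_CUBIC)[:,:,::-1]
g=cv2.resize(I[180:260,150:270],None,fx=5,fy=5,interpolation=cv2.INTER_CUBIC)[:,:,::-1]
s=np.load("scene0.npz")['I'][220:380,180:300]
s=cv2.resize(s,None,fx=2.5,fy=2.5,interpolation=cv2.INTER_CUBIC)[:,:,::-1]
W=np.zeros((800,1100,3),np.uint8); W[:,:500]=c; W[:400,500:1100]=g; W[400:800,500:800]=s
cv2.imwrite('pics/c1.png',cv2.resize(W,(800,582)))
# plates by height
m=((C[:,:,2]>0.022)&(C[:,:,2]<0.045)).astype(np.uint8)
m[:, :370]=0; m[:,435:]=0; m[:220]=0; m[275:]=0
cs,_=cv2.findContours(m,0,2); k=max(cs,key=cv2.contourArea)
print(cv2.minAreaRect(k))
P=C[m>0][:,:2].astype(np.float32); r=cv2.minAreaRect(P*1000); print("plate depth rect",r, np.median(C[m>0][:,2]))
# gauge heights
ok=(C[:,:,0]>.2)&(C[:,:,0]<.75)&(C[:,:,1]>.05)&(C[:,:,1]<.45)
G=np.zeros((480,640),bool); G[190:255,160:255]=1
for a,b in((.005,.015),(.018,.03),(.05,.07),(.16,.182),(.19,.24)):
    q=C[G&(C[:,:,2]>a)&(C[:,:,2]<b)]
    if len(q)>3: print(a,b,len(q),q.mean(0),cv2.minAreaRect((q[:,:2]*1000).astype(np.float32)),np.median(q[:,2]))
```

```text
(386, 187) z med 0.011589846134922139
(402, 244) z med 0.03139602512535434
(424, 295) z med 0.011967330344422667
((402.2865295410156, 244.5315399169922), (25.479698181152344, 38.59424591064453), 74.47589111328125)
plate depth rect ((473.4771423339844, -302.9665832519531), (59.91788101196289, 90.5080337524414), 14.527412414550781) 0.031484489945916766
0.005 0.015 1129 [0.52962513 0.14889696 0.00960557] ((537.335205078125, 160.35028076171875), (190.713623046875, 111.19398498535156), 78.95833587646484) 0.009512385433915468
0.018 0.03 494 [0.5222781  0.11053798 0.02342   ] ((532.040283203125, 135.77120971679688), (118.483642578125, 56.3651008605957), 70.13029479980469) 0.023477638555952956
0.05 0.07 59 [0.52071874 0.14886889 0.05750325] ((522.0490112304688, 157.29344177246094), (38.475860595703125, 77.17005920410156), 20.51087760925293) 0.05694418723842483
0.16 0.182 609 [0.53719385 0.16514631 0.16739754] ((535.0509033203125, 155.1680908203125), (98.36063385009766, 39.834877014160156), 74.9167709350586) 0.16705912825407035
0.19 0.24 178 [0.52590941 0.12257266 0.21904113] ((526.6903076171875, 122.75311279296875), (12.855729103088379, 48.30873489379883), 13.386113166809082) 0.22113897590403137
```

View pics/c1.png

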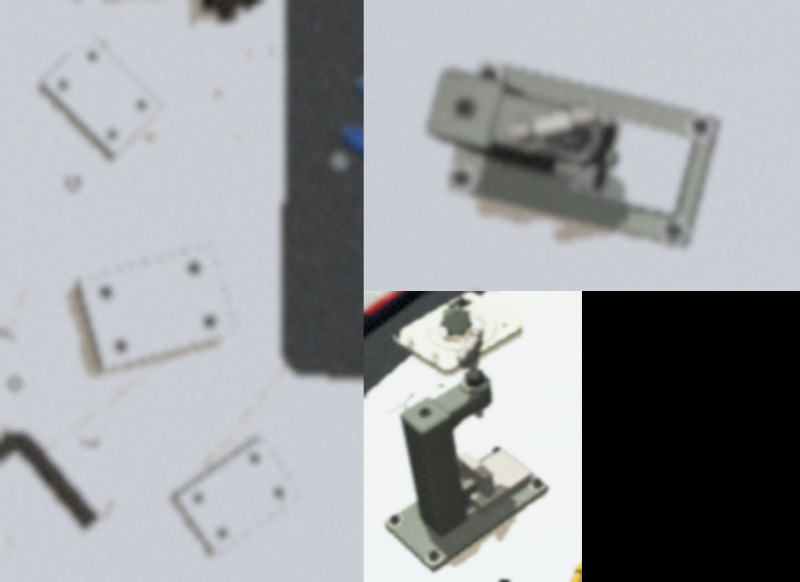

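The plate at (402,244) is the one: it measures 90.5 x 59.9 mm and its top is at z = 32 mm, on the packer. The other two lie at z = 12 mm and are smaller. The gauge is at about (205,220), with its column on the left and the wing lying diagonally at about (208,215). Next I'll work out the gauge pose.

Run:
```python
from h import *
B=[(243.1,214.4),(235.6,243.3),(176.5,229.0),(184.5,199.8)]
W=np.array([ray("top",u,v,.011)[:2] for u,v in B]); print("bolts",W.round(4).tolist())
c=W.mean(0); d=(W[2]+W[3]-W[0]-W[1]); a=np.arctan2(d[1],d[0]); d2=W[0]-W[1]; print("centre",c,"ang",np.degrees(a),np.degrees(np.arctan2(d2[1],d2[0]))+0, np.linalg.norm(d)/2,np.linalg.norm(d2))
d=np.array([np.cos(a),np.sin(a)]); print("axis from bolts",c-.031*d)
D=np.load("top0.npz")['D']; C=cloud("top",D); S=cloud("scene",np.load("scene0.npz")['D'])
for nm,X in(("top",C),("scene",S)):
    R=(np.hypot(X[:,:,0]-c[0],X[:,:,1]-c[1])<.13)
    for lo,hi in((.164,.172),(.213,.228),(.008,.012),(.022,.026)):
        q=X[R&(X[:,:,2]>lo)&(X[:,:,2]<hi)]
        e=np.array([-d[1],d[0]]); o=c-.031*d; g=np.c_[(q[:,:2]-o)@d,(q[:,:2]-o)@e]*1000
        if len(q)>9: print(nm,lo,len(q),"gx",np.percentile(g[:,0],[1,5,50,95,99]).round(1),"gy",np.percentile(g[:,1],[1,5,50,95,99]).round(1),"mean xy",q.mean(0).round(4),"rect",[np.round(t,1) for t in cv2.minAreaRect((q[:,:2]*1000).astype(np.float32))])
# narrow arm centreline: points z~.168 with gx<40
q=C[(np.hypot(C[:,:,0]-c[0],C[:,:,1]-c[1])<.13)&(abs(C[:,:,2]-.168)<.004)]
g=np.c_[(q[:,:2]-o)@d,(q[:,:2]-o)@e]*1000
for lo,hi in((-20,-5),(-5,10),(10,25),(25,42),(42,60),(60,84)):
    k=g[(g[:,0]>=lo)&(g[:,0]<hi)]
    if len(k)>5: print(lo,len(k),np.percentile(k[:,1],[3,97]).round(1))
```

```text
bolts [[0.5517, 0.0737], [0.4828, 0.0918], [0.5187, 0.2311], [0.5883, 0.2125]]
centre [0.53537726 0.1522883 ] ang 75.38104304060121 -14.706357012773328 0.14373075959740833 0.07117969073588609
axis from bolts [0.52755319 0.1222919 ]
top 0.164 517 gx [-13.1  -9.6  54.2  78.9  81.4] gy [-17.9 -15.5   1.3  17.5  19.7] mean xy [0.5385 0.1693 0.1672] rect [array([535.1, 155.6]), array([97.3, 39.6]), np.float64(75.0)]
top 0.213 154 gx [-21.2 -19.    0.6  19.7  22.1] gy [-12.6 -10.4   1.3  11.9  13.8] mean xy [0.5265 0.1227 0.2212] rect [array([527.1, 122.9]), array([12. , 48.3]), np.float64(13.4)]
top 0.008 724 gx [-48.1 -44.9  32.4  97.9 110.1] gy [-42.4 -40.9  23.   43.1 111.6] mean xy [0.5284 0.1515 0.0099] rect [array([532. , 162.1]), array([156.3, 194.6]), np.float64(19.4)]
top 0.022 321 gx [-38.6 -37.  -15.5   9.   30.4] gy [-24.4 -22.3   2.4  25.   26.4] mean xy [0.5222 0.1096 0.0239] rect [array([531.2, 140.1]), array([114.9,  51.5]), np.float64(75.2)]
scene 0.164 501 gx [-9.3  1.7 54.8 81.8 84. ] gy [-18.5 -14.8   2.6  16.6  19.6] mean xy [0.538  0.1691 0.1664] rect [array([534.6, 157.7]), array([96.6, 41.3]), np.float64(72.5)]
scene 0.213 137 gx [-18.2 -14.7   4.4  23.7  24.9] gy [-10.2  -9.1   3.2  12.2  13.4] mean xy [0.5265 0.1277 0.2197] rect [array([528. , 125.8]), array([11.5, 48.6]), np.float64(16.3)]
scene 0.008 770 gx [-43.7 -29.4  75.1 111.5 115. ] gy [-41.4 -35.7  24.4  43.5 112.2] mean xy [0.5255 0.1832 0.0096] rect [array([498.4, 166.6]), array([162. , 164.3]), np.float64(75.3)]
scene 0.022 290 gx [-36.1 -33.5 -10.5  70.1  84.5] gy [-24.3 -22.1   9.1  24.9  26.4] mean xy [0.5218 0.1231 0.0236] rect [array([534.2, 145.3]), array([122.1,  53.2]), np.float64(73.1)]
-20 39 [-7.2 13.2]
-5 22 [-12.3  15.7]
10 35 [-12.8  14.4]
25 61 [-13.4  14.1]
42 160 [-16.9  18.8]
60 200 [-17.5  19.3]
```

>>> play_rows:
  plan:
    - [[0.57,0.65,0,0,0,1],[0.57,0.65,0,0,0,1],[0.57,0.65,0,0,0,1],[0.57,0.65,0,0,0,1],[0.57,0.65,0,0,0,1],[0.57,0.65,0,0,0,1],[0.57,0.65,0,0,0,1],[0.57,0.65,0,0,0,1],[0.57,0.65,0,0,0,1],[0.57,0.65,0,0,0,1]]
  jaw: -1

```text
clock: 1.35
tool_pos: [0.4697, -0.2883, 0.2308]
tcp_rot: [-0.0, 0.69, 0.724, -0.0]
contact_force: [0.5, 0.3, -0.5]
gripper_width: 1.0
grip_force: 0.0
```

>>> play_rows:
  plan:
    - [[0,0,-1,0,0,0.88],[0,0,-1,0,0,0.88],[0,0,-1,0,0,0],[0,0,0,0,0,0],[0,0,0,0,0,0]]

```text
clock: 1.98
tool_pos: [0.4698, -0.2898, 0.1127]
tcp_rot: [0.001, 0.612, 0.791, 0.0]
contact_force: [0.2, 1.0, 0.2]
gripper_width: 1.005
grip_force: 0.0
```

>>> play_rows:
  plan:
    - [[0,0,-0.9,0,0,0],[0,0,-0.8,0,0,0],[0,0,-0.5,0,0,0],[0,0,-0.25,0,0,0],[0,0.03,-0.2,0,0,0],[0,0,0,0,0,0]]

```text
clock: 2.72
tool_pos: [0.4695, -0.2882, 0.0055]
tcp_rot: [0.0, 0.612, 0.791, 0.0]
contact_force: [0.5, -0.1, 0.7]
gripper_width: 1.003
grip_force: 0.0
```

>>> play_rows:
  plan:
    - [[0,0,0,0,0,0],[0,0,0,0,0,0],[0,0,0,0,0,0],[0,0,0,0,0,0],[0,0,0,0,0,0],[0,0,0,0,0,0]]
  jaw: 1

```text
clock: 3.48
tool_pos: [0.4701, -0.2888, 0.0065]
tcp_rot: [0.001, 0.612, 0.791, 0.0]
contact_force: [0.2, 0.8, 6.5]
gripper_width: 0.689
grip_force: 65.3
```

>>> play_rows:
  plan:
    - [[0,0,0.4,0,0,0],[0,0,0.8,0,0,0],[0,0,1,0,0,0],[0,0,1,0,0,-0.85],[0,0.3,1,0,0,-0.85],[0,0.5,1,0,0,-0.85],[0,0.5,0,0,0,-0.85],[0,0.5,0,0,0,-0.86]]

```text
clock: 4.47
tool_pos: [0.4693, -0.2156, 0.2149]
tcp_rot: [0.001, 0.793, 0.609, 0.0]
contact_force: [0.0, 0.8, -2.2]
gripper_width: 0.688
grip_force: 65.2
```

>>> play_rows:
  plan:
    - [[0.08,0.5,0,0.967,-0.255,0],[0.08,0.5,0,0.967,-0.255,0],[0.08,0.5,0,0.967,-0.255,0],[0.08,0.5,0,0.967,-0.255,0],[0.08,0.5,0,0.967,-0.255,0],[0.08,0.4,0,0.967,-0.255,0],[0.08,0.4,0,0.967,-0.255,0]]

```text
clock: 5.35
tool_pos: [0.4917, -0.0841, 0.2143]
tcp_rot: [-0.249, 0.722, 0.558, 0.325]
contact_force: [0.4, -0.8, -1.9]
gripper_width: 0.688
grip_force: 65.2
```

>>> play_rows:
  plan:
    - [[0.05,0.4,0,0.967,-0.255,0],[0.05,0.4,0,0.967,-0.255,0],[0.05,0.4,0,0.967,-0.255,0],[0.05,0.4,0,0.967,-0.255,0],[0.05,0.4,0,0.967,-0.255,0],[0.05,0.4,0,0.967,-0.255,0],[0,0.3,0,0.087,-0.02,0],[0,0,0,0,0,0],[0,0,0,0,0,0]]

```text
clock: 6.48
tool_pos: [0.5042, 0.0232, 0.2144]
tcp_rot: [-0.43, 0.56, 0.433, 0.56]
contact_force: [0.6, 0.7, -2.2]
gripper_width: 0.689
grip_force: 65.3
```

```bash
cat >> h.py <<'E'
O=np.array([.5267,.1225]); A=np.radians(75.2); d=np.array([np.cos(A),np.sin(A)]); e=np.array([-d[1],d[0]])
from scipy.spatial.transform import Rotation as Rt
def st(p=True):
    s=manip.read_state(); q=s['tcp_rot']; M=Rt.from_quat(q,scalar_first=True).as_matrix(); t=s['tool_pos']
    print("clk",round(s['clock'],2),"tcp",t.round(4),"g",((t[:2]-O)@d*1e3).round(1),((t[:2]-O)@e*1e3).round(1),"z",M[:,2].round(3),"y",M[:,1].round(3),"F",s['contact_force'].round(1),"M",s['ft_torque'].round(2),"j",s['joint_positions'].round(2),"w",round(s['gripper_width'],3))
    return s,M
E
python3 - <<'E'
from h import *
st(); I,D=snap("scene"); np.savez("s1.npz",I=I,D=D)
T,D2=snap("top")
a=I[180:420,140:460]; b=T[150:300,140:340]
W=np.zeros((600,800,3),np.uint8); W[:300,:400]=cv2.resize(a,(400,300)); 
W=np.vstack([cv2.resize(a,(640,300)) if 0 else cv2.resize(a,(400,300))]); 
W=np.hstack([W,cv2.resize(b,(400,300))]); cv2.imwrite('pics/c2.png',W[:,:,::-1])
E
```

```text
clk 6.47 tcp [0.5042 0.0232 0.2144] g -101.7 -3.6 z [ 0.255  0.967 -0.003] y [ 0.967 -0.255  0.004] F [ 0.6  0.7 -2.2] M [-0.73  0.21 -0.01] j [-0.77  0.48  1.86  1.19  1.93 -0.85] w 0.689
```

View pics/c2.png

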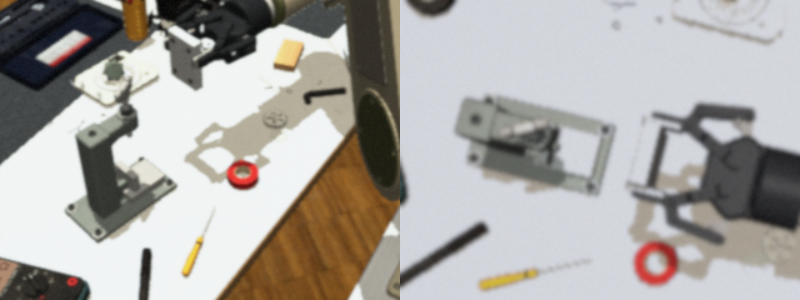

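>>> play_rows:
  plan:
    - [[-0.09,0.02,-0.6,0,0,0],[0,0,-0.8,0,0,0],[0,0,-0.7,0,0,0],[0,0,-0.5,0,0,0],[0,0,-0.38,0,0,0],[0,0,0,0,0,0]]

```text
clock: 7.32
tool_pos: [0.5002, 0.0243, 0.0938]
tcp_rot: [-0.431, 0.56, 0.432, 0.56]
contact_force: [0.3, 0.1, -2.0]
gripper_width: 0.689
grip_force: 65.3
```

Run:
```python
from h import *
st()
I,D=snap("scene"); X=cloud("scene",D)
T,D2=snap("top"); Y=cloud("top",D2)
tcp=manip.read_state()['tool_pos']
for nm,Z,c in(("scene",X,I),("top",Y,T)):
    gx=((Z[:,:,:2]-O)@d)*1e3; gy=((Z[:,:,:2]-O)@e)*1e3; t=((tcp[:2]-O)@d)*1e3
    m=(abs(gy)<24)&(gx>t-40)&(gx<t+5)&(Z[:,:,2]>.02)&(Z[:,:,2]<.2)
    for k in("edge",):
        print(nm,m.sum(),"gx",np.percentile(gx[m],[2,50,98]).round(1),"z",np.percentile(Z[:,:,2][m],[2,50,90,98]).round(4))
    m2=(abs(gy)<45)&(gx>t-30)&(gx<t-5)&(Z[:,:,2]>.11)&(Z[:,:,2]<.2); print("gy top edge",np.percentile(gy[m2],[2,50,98]).round(1),m2.sum())
c=I[200:440,140:460]; cv2.imwrite('pics/c3.png',cv2.resize(c,(800,600))[:,:,::-1])
```

```text
clk 7.33 tcp [0.5002 0.0243 0.0938] g -101.7 0.6 z [ 0.255  0.967 -0.   ] y [ 0.967 -0.255  0.   ] F [ 0.3  0.1 -2. ] M [-0.78  0.24 -0.01] j [-0.78  0.77  1.77  1.13  1.86 -1.03] w 0.689
scene 602 gx [-124.5 -111.  -108.2] z [0.0362 0.0914 0.1231 0.1246]
gy top edge [-28.3   3.5  30.6] 261
top 251 gx [-128.8 -124.5 -113.1] z [0.0428 0.1229 0.126  0.1274]
gy top edge [-27.2   1.   29.9] 231
```

>>> play_rows:
  plan:
    - [[0.14,0.5,0,0,0,0],[0.14,0.5,0,0,0,0],[0.14,0.5,0,0,0,0],[0.11,0.4,0,0,0,0],[0.07,0.3,0,0,0,0],[0.04,0.14,0,0,0,0],[0,0,-0.1,0,0,0],[0,0,-0.08,0,0,0],[0,0,0,0,0,0]]

```text
clock: 8.55
tool_pos: [0.5257, 0.1178, 0.0865]
tcp_rot: [-0.431, 0.56, 0.431, 0.56]
contact_force: [0.3, 0.5, -2.2]
gripper_width: 0.688
grip_force: 65.4
```

>>> play_rows:
  plan:
    - [[0,0,-0.02,0,0,0],[0,0,-0.02,0,0,0],[0,0,-0.02,0,0,0]]

```text
clock: 8.93
tool_pos: [0.5257, 0.1182, 0.0845]
tcp_rot: [-0.431, 0.56, 0.432, 0.56]
contact_force: [0.1, 0.3, -2.5]
gripper_width: 0.689
grip_force: 65.4
```

>>> play_rows:
  plan:
    - [[0,0,-0.02,0,0,0],[0,0,0,0,0,0]]

```text
clock: 9.18
tool_pos: [0.5257, 0.1182, 0.0839]
tcp_rot: [-0.431, 0.56, 0.432, 0.56]
contact_force: [-0.2, -0.2, -0.8]
gripper_width: 0.689
grip_force: 65.4
```

>>> play_rows:
  plan:
    - [[0,0,-0.015,0,0,0],[0,0,0,0,0,0]]

```text
clock: 9.43
tool_pos: [0.5257, 0.1182, 0.0839]
tcp_rot: [-0.432, 0.559, 0.432, 0.561]
contact_force: [-0.8, 0.2, 5.4]
gripper_width: 0.691
grip_force: 65.4
```

>>> play_rows:
  plan:
    - [[0,0,-0.015,0,0,0],[0,0,0,0,0,0]]

```text
clock: 9.68
tool_pos: [0.5257, 0.1182, 0.0838]
tcp_rot: [-0.432, 0.559, 0.432, 0.561]
contact_force: [-2.1, -0.8, 9.0]
gripper_width: 0.684
grip_force: 65.4
```

>>> play_rows:
  plan:
    - [[0,0,0.04,0,0,0],[0.03,0.1,0,0,0,0],[0.03,0.1,0,0,0,0],[0.03,0.1,0,0,0,0],[0.02,0.09,0,0,0,0],[0.01,0.05,0,0,0,0],[0,0,0,0,0,0]]

```text
clock: 10.55
tool_pos: [0.5304, 0.1361, 0.084]
tcp_rot: [-0.432, 0.56, 0.432, 0.56]
contact_force: [0.1, -0.3, -2.0]
gripper_width: 0.688
grip_force: 65.4
```

>>> play_rows:
  plan:
    - [[0.006,0.024,0,0,0,0],[0.006,0.024,0,0,0,0],[0,0,0,0,0,0]]

```text
clock: 10.92
tool_pos: [0.531, 0.1378, 0.0841]
tcp_rot: [-0.431, 0.56, 0.432, 0.56]
contact_force: [-0.1, -0.2, -1.4]
gripper_width: 0.686
grip_force: 65.4
```

>>> play_rows:
  plan:
    - [[0.006,0.024,0,0,0,0],[0,0,0,0,0,0]]

```text
clock: 11.18
tool_pos: [0.5312, 0.1388, 0.0841]
tcp_rot: [-0.431, 0.56, 0.432, 0.56]
contact_force: [0.3, -0.2, -2.0]
gripper_width: 0.682
grip_force: 65.4
```

>>> play_rows:
  plan:
    - [[0.006,0.024,0,0,0,0],[0,0,0,0,0,0]]

```text
clock: 11.42
tool_pos: [0.5314, 0.1397, 0.0841]
tcp_rot: [-0.431, 0.56, 0.432, 0.56]
contact_force: [1.0, -0.3, -1.8]
gripper_width: 0.691
grip_force: 65.4
```

>>> play_rows:
  plan:
    - [[0.006,0.024,0,0,0,0],[0,0,0,0,0,0]]

```text
clock: 11.68
tool_pos: [0.5317, 0.1407, 0.0841]
tcp_rot: [-0.431, 0.56, 0.432, 0.56]
contact_force: [0.2, -0.7, -2.0]
gripper_width: 0.688
grip_force: 65.4
```

>>> play_rows:
  plan:
    - [[0.006,0.024,0,0,0,0],[0,0,0,0,0,0]]

```text
clock: 11.92
tool_pos: [0.5319, 0.1416, 0.0841]
tcp_rot: [-0.431, 0.56, 0.432, 0.56]
contact_force: [-0.7, -1.1, -1.8]
gripper_width: 0.687
grip_force: 65.6
```

>>> play_rows:
  plan:
    - [[0.006,0.024,0,0,0,0],[0,0,0,0,0,0]]

```text
clock: 12.18
tool_pos: [0.5321, 0.1419, 0.0842]
tcp_rot: [-0.431, 0.56, 0.432, 0.56]
contact_force: [-6.2, -11.0, -2.1]
gripper_width: 0.687
grip_force: 66.9
```

>>> play_rows:
  plan:
    - [[0,0,-0.015,0,0,0],[0,0,0,0,0,0]]

```text
clock: 12.42
tool_pos: [0.5321, 0.1418, 0.0841]
tcp_rot: [-0.432, 0.56, 0.432, 0.561]
contact_force: [-6.8, -10.4, 1.8]
gripper_width: 0.688
grip_force: 66.8
```

>>> play_rows:
  plan:
    - [[0,0,-0.01,0,0,0],[0,0,0,0,0,0]]

```text
clock: 12.68
tool_pos: [0.5322, 0.1418, 0.084]
tcp_rot: [-0.431, 0.56, 0.432, 0.561]
contact_force: [-6.5, -11.8, 3.3]
gripper_width: 0.69
grip_force: 66.8
```

Run:
```python
from h import *
st()
```

```text
clk 12.68 tcp [0.5322 0.1418 0.084 ] g 20.0 -0.4 z [0.255 0.967 0.001] y [ 0.967 -0.255  0.001] F [ -6.5 -11.8   3.3] M [-0.17  0.22  0.62] j [-0.55  0.75  1.85  1.32  1.72 -1.05] w 0.69
```

>>> play_rows:
  plan:
    - [[0,0,0,0,0,0],[0,0,0,0,0,0],[0,0,0,0,0,0],[0,0,0,0,0,0]]
  jaw: -1

```text
clock: 13.18
tool_pos: [0.5321, 0.1427, 0.0831]
tcp_rot: [-0.432, 0.56, 0.432, 0.56]
contact_force: [-1.2, -0.0, -0.4]
gripper_width: 0.994
grip_force: 0.0
```

Run:
```python
from h import *
st()
I,D=snap("scene"); T,D2=snap("top")
W=np.hstack([cv2.resize(I[230:390,170:330],(480,480),interpolation=2),cv2.resize(T[180:280,160:260],(480,480),interpolation=2)])
cv2.imwrite('pics/c4.png',cv2.resize(W,(800,400))[:,:,::-1])
```

```text
clk 13.18 tcp [0.5321 0.1427 0.0831] g 20.9 -0.1 z [0.255 0.967 0.   ] y [ 0.967 -0.255  0.   ] F [-1.2 -0.  -0.4] M [-0.42  0.11 -0.01] j [-0.55  0.75  1.85  1.32  1.72 -1.05] w 0.994
```

View pics/c4.png

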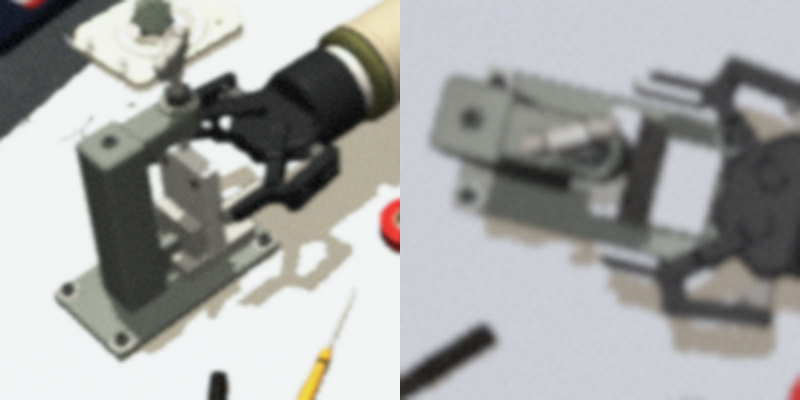

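Run:
```python
from h import *
for n in("scene","top"):
    I,D=snap(n); X=cloud(n,D); gx=((X[:,:,:2]-O)@d)*1e3; gy=((X[:,:,:2]-O)@e)*1e3; z=X[:,:,2]*1e3
    for lo,hi in((28,55),(60,85),(85,108),(109,118)):
        m=(abs(gy)<33)&(gx>-45)&(gx<25)&(z>lo)&(z<hi)
        if m.sum()>8: print(n,lo,hi,m.sum(),"gx",np.percentile(gx[m],[3,25,50,75,97]).round(1),"gy",np.percentile(gy[m],[3,50,97]).round(1))
        m=(abs(gy)<26)&(gx>-45)&(gx<25)&(z>lo)&(z<hi)
        if n=="scene" and m.sum()>30: # back face: fit line gx=a+b*gy, robust
            b=np.polyfit(gy[m],gx[m],1)
            for _ in range(6):
                r=gx[m]-np.polyval(b,gy[m]); k=abs(r-np.median(r))<2.5; b=np.polyfit(gy[m][k],gx[m][k],1)
            print("   fit",b.round(3),k.sum())
    for p in([0,30,114],[0,-30,114],[-8,0,114],[8,0,114],[8,30,24],[8,-30,114]):
        w=np.r_[O+p[0]*d/1e3+p[1]*e/1e3,p[2]/1e3]; print(n,p,proj(n,w).round(1))
```

```text
scene 28 55 265 gx [-2.2 10.  18.5 22.3 23.8] gy [-20.6  18.9  29.7]
   fit [-2.1000e-02  2.2254e+01] 128
scene 60 85 203 gx [-1.2  9.  10.3 11.1 12.1] gy [-27.1   9.6  29.5]
   fit [3.0000e-03 1.0653e+01] 128
scene 85 108 188 gx [-3.3  7.5 10.3 11.  12.3] gy [-25.1  12.4  30.2]
   fit [-0.012 10.732] 122
scene 109 118 138 gx [-4.2  0.6  5.3  8.9 11.9] gy [-11.4  10.2  29.1]
   fit [-0.167  6.811] 39
scene [0, 30, 114] [255.1 297.8]
scene [0, -30, 114] [235.3 282.2]
scene [-8, 0, 114] [248.3 287.8]
scene [8, 0, 114] [241.7 292. ]
scene [8, 30, 24] [255.8 332.4]
scene [8, -30, 114] [232.  284.2]
top 28 55 65 gx [-13.3  -7.2  -7.1  -6.7  -3.5] gy [-26.1   3.2  30. ]
top 60 85 71 gx [-7.7 -7.2 -7.  -6.6 -5.9] gy [-27.3   0.1  29.2]
top 85 108 57 gx [-7.9 -7.3 -7.  -6.5 -5.5] gy [-27.1   2.5  29.6]
top 109 118 121 gx [-7.5 -5.3 -1.4  2.8  7.9] gy [-28.6  13.9  29.2]
top [0, 30, 114] [209.9 233.7]
top [0, -30, 114] [217.  206.8]
top [-8, 0, 114] [217.1 221.1]
top [8, 0, 114] [209.8 219.3]
top [8, 30, 24] [214.9 236. ]
top [8, -30, 114] [213.4 205.9]
```

>>> play_rows:
  plan:
    - [[-0.06,-0.25,0,0,0,0],[-0.12,-0.46,0,0,0,0],[-0.13,-0.5,0,0,0,0],[-0.13,-0.5,0,0,0,0],[-0.13,-0.46,0,0,0,0],[0,0,0.7,-0.967,0.255,0],[0,0,0.9,-0.967,0.255,0],[0,0,0.9,-0.967,0.255,0],[0,0,0.9,-0.967,0.255,0],[0,0,0.9,-0.967,0.255,0]]

```text
clock: 14.62
tool_pos: [0.509, 0.0545, 0.2565]
tcp_rot: [-0.283, 0.702, 0.54, 0.368]
contact_force: [1.5, 0.0, -0.2]
gripper_width: 1.004
grip_force: 0.0
```

>>> play_rows:
  plan:
    - [[0,0,0.4,-0.967,0.255,0],[0,0,0,-0.967,0.255,0],[0,0,0,-0.967,0.255,0],[0,0,0,-0.967,0.255,0],[0,0,0,-0.967,0.255,0],[0,0,0,-0.967,0.255,0],[0,0,0,-0.967,0.255,0],[0,0,0,-0.967,0.255,0],[0,0,0,-0.087,0.02,0],[0,0,0,0,0,0]]

```text
clock: 15.88
tool_pos: [0.5091, 0.0554, 0.2707]
tcp_rot: [-0.001, 0.792, 0.61, 0.0]
contact_force: [-0.3, -0.3, -0.6]
gripper_width: 1.001
grip_force: 0.0
```

Run:
```python
from h import *
st()
for n in("scene","top"):
    I,D=snap(n); X=cloud(n,D); gx=((X[:,:,:2]-O)@d)*1e3; gy=((X[:,:,:2]-O)@e)*1e3; z=X[:,:,2]*1e3
    m=(abs(gy)<35)&(gx>-45)&(gx<25)&(z>60)&(z<108); print(n,"plate",m.sum(),np.percentile(gx[m],[3,50,97]).round(1),np.percentile(gy[m],[3,50,97]).round(1))
    m=(abs(gy)<30)&(abs(gx)<30)&(z>212)&(z<230); P=X[m]; print("wing",m.sum(),P.mean(0).round(4),np.percentile(P[:,2],[50,95]).round(4),[np.round(t,1) for t in cv2.minAreaRect((P[:,:2]*1e3).astype(np.float32))])
    u,s,v=np.linalg.svd(P[:,:2]-P[:,:2].mean(0)); print("pca",np.degrees(np.arctan2(v[0,1],v[0,0]))%180)
```

```text
clk 15.88 tcp [0.5091 0.0554 0.2707] g -69.3 -0.1 z [-0.001  0.001 -1.   ] y [ 0.967 -0.255 -0.001] F [-0.3 -0.3 -0.6] M [-0.03  0.01 -0.02] j [ 0.01 -0.12  1.67  0.    1.59  0.26] w 1.001
scene plate 405 [-2.8 10.3 12.3] [-26.1  12.   29.9]
wing 141 [0.5264 0.1278 0.2194] [0.22   0.2232] [array([527.8, 124.7]), array([11.5, 51.5]), np.float64(12.8)]
pca 103.1988764721066Traceback (most recent call last):
  File "<stdin>", line 5, in <module>
    return _quantile_unchecked(
        a, q, axis, out, overwrite_input, method, keepdims, weights)
    return _ureduce(a,
                    func=_quantile_ureduce_func,
    ...<5 lines>...
                    overwrite_input=overwrite_input,
                    method=method)
    r = func(a, **kwargs)
    result = _quantile(arr,
                       quantiles=q,
    ...<2 lines>...
                       out=out,
                       weights=wgt)
    slices_having_nans = np.isnan(arr[-1, ...])
                                  ~~~^^^^^^^^^
IndexError: index -1 is out of bounds for axis 0 with size 0
```

>>> play_rows:
  plan:
    - [[0.09,0.35,0,0,0,0.8],[0.09,0.35,0,0,0,0.8],[0.09,0.35,0,0,0,0.8],[0.09,0.35,0,0,0,0.8],[0.09,0.31,0,0,0,0.9],[0,0,-0.4,0,0,0],[0,0,-0.6,0,0,0],[0,0,-0.5,0,0,0],[0,0,-0.45,0,0,0],[0,0,0,0,0,0]]

```text
clock: 17.23
tool_pos: [0.5261, 0.1237, 0.1908]
tcp_rot: [-0.001, 0.62, 0.785, -0.001]
contact_force: [1.0, 0.2, -0.6]
gripper_width: 1.0
grip_force: 0.0
```

>>> play_rows:
  plan:
    - [[0,0,0,0,0,0],[0,0,0,0,0,0],[0,0,0,0,0,0],[0,0,0,0,0,0],[0,0,0,0,0,0],[0,0,0,0,0,0],[0,0,0,0,0,0],[0,0,0,0,0,0]]
  jaw: 1

```text
clock: 18.23
tool_pos: [0.5279, 0.1243, 0.1936]
tcp_rot: [0.001, 0.619, 0.785, 0.001]
contact_force: [3.7, 1.9, 3.0]
gripper_width: 0.123
grip_force: 60.4
```

Run:
```python
from h import *
s,M=st(); print("yaw y deg",np.degrees(np.arctan2(M[1,1],M[0,1])), s['grip_force'])
```

```text
clk 18.23 tcp [0.5279 0.1243 0.1936] g 2.0 -0.7 z [ 0.002  0.    -1.   ] y [0.973 0.233 0.002] F [3.7 1.9 3. ] M [ 0.18 -0.57  0.  ] j [ 0.14 -0.01  1.7   0.    1.45 -0.1 ] w 0.123
yaw y deg 13.445943814976108 60.40497958660126
```

>>> play_rows:
  plan:
    - [[0,0,-0.0045,0,0,-0.8],[0,0,-0.0045,0,0,-0.8],[0,0,-0.0045,0,0,-0.8],[0,0,-0.0045,0,0,-0.8],[0,0,-0.0045,0,0,-0.8],[0,0,-0.0045,0,0,-0.8],[0,0,0,0,0,0]]

```text
clock: 19.1
tool_pos: [0.5278, 0.1243, 0.1925]
tcp_rot: [0.0, 0.817, 0.577, 0.001]
contact_force: [5.1, 1.6, 5.2]
gripper_width: 0.124
grip_force: 60.5
```

```bash
cat >> h.py <<'E'
def wing():
    s,M=st(); print("yaw",np.degrees(np.arctan2(M[1,1],M[0,1])).round(2),"grip",s['grip_force'])
    for n in("top","scene"):
        I,D=snap(n); X=cloud(n,D); gx=((X[:,:,:2]-O)@d)*1e3; gy=((X[:,:,:2]-O)@e)*1e3; z=X[:,:,2]*1e3
        m=(abs(gy)<35)&(gx>-20)&(gx<18)&(z>60)&(z<108); print(n,"plate",m.sum(),np.percentile(gx[m],[3,50,97]).round(1) if m.sum()>5 else "")
E
python3 -c "
from h import *
wing()"
```

```text
clk 19.1 tcp [0.5278 0.1243 0.1925] g 2.0 -0.7 z [ 0.002  0.    -1.   ] y [ 0.942 -0.334  0.001] F [5.1 1.6 5.2] M [ 0.25 -0.67 -0.08] j [ 0.14 -0.01  1.7  -0.    1.44  0.48] w 0.124
yaw -19.52 grip 60.47773361206055
top plate 130 [-7.7 -7.  -5.8]
scene plate 401 [-3.1 10.2 12.5]
```

>>> play_rows:
  plan:
    - [[0.01,0.003,-0.004,0,0,-0.9],[0,0,-0.004,0,0,-0.9],[0,0,-0.004,0,0,-0.9],[0,0,-0.004,0,0,-0.9],[0,0,-0.004,0,0,-0.9],[0,0,-0.004,0,0,-0.9],[0,0,-0.004,0,0,-0.9],[0,0,-0.004,0,0,-0.9],[0,0,-0.004,0,0,-0.9],[0,0,0,0,0,0]]

```text
clock: 20.45
tool_pos: [0.5279, 0.1243, 0.1907]
tcp_rot: [0.0, 0.992, 0.129, 0.0]
contact_force: [4.4, 1.2, 4.2]
gripper_width: 0.122
grip_force: 60.5
```

```bash
python3 -c "
from h import *
wing()"
```

```text
clk 20.45 tcp [0.5279 0.1243 0.1907] g 2.0 -0.7 z [ 0. -0. -1.] y [ 0.257 -0.967  0.   ] F [4.4 1.2 4.2] M [ 0.2  -0.6  -0.06] j [ 0.14 -0.    1.7  -0.    1.44  1.45] w 0.122
yaw -75.13 grip 60.45399069786072
top plate 117 [-7.6 -6.8 -6.1]
scene plate 407 [-3.  10.3 12.2]
```

>>> play_rows:
  plan:
    - [[0.005,0,-0.004,0,0,-0.8],[0,0,-0.004,0,0,-0.8],[0,0,-0.004,0,0,-0.8],[0,0,-0.004,0,0,-0.8],[0,0,-0.004,0,0,-0.8],[0,0,-0.004,0,0,-0.6],[0,0,0,0,0,0]]

```text
clock: 21.42
tool_pos: [0.5279, 0.1243, 0.1896]
tcp_rot: [0.0, 0.989, -0.146, -0.0]
contact_force: [4.1, 1.0, 3.0]
gripper_width: 0.124
grip_force: 60.5
```

```bash
python3 -c "
from h import *
wing()"
```

```text
clk 21.43 tcp [0.5279 0.1243 0.1896] g 2.1 -0.7 z [-0. -0. -1.] y [-0.288 -0.958  0.   ] F [4.1 1.  3. ] M [ 0.31 -0.61 -0.05] j [ 0.14 -0.    1.7  -0.    1.44  2.  ] w 0.124
yaw -106.73 grip 60.4627400636673
top plate 61 [-7.6 -6.8 -3.6]
scene plate 409 [-3.4 10.3 12.3]
```

>>> play_rows:
  plan:
    - [[0,0,-0.002,0,0,-0.4],[0,0,-0.002,0,0,-0.4],[0,0,0,0,0,0]]

```text
clock: 21.9
tool_pos: [0.5279, 0.1243, 0.1895]
tcp_rot: [0.0, 0.981, -0.193, -0.0]
contact_force: [3.9, 1.3, 3.9]
gripper_width: 0.122
grip_force: 60.5
```

```bash
python3 -c "
from h import *
wing()"
```

```text
clk 21.9 tcp [0.5279 0.1243 0.1895] g 2.0 -0.7 z [-0. -0. -1.] y [-0.379 -0.925  0.   ] F [3.9 1.3 3.9] M [ 0.32 -0.59 -0.06] j [ 0.14 -0.    1.7  -0.    1.44  2.1 ] w 0.122
yaw -112.26 grip 60.45448422431946
top plate 65 [-7.5 -6.8 -4.5]
scene plate 406 [-2.9 10.4 12.2]
```

>>> play_rows:
  plan:
    - [[0,0,-0.002,0,0,-0.4],[0,0,-0.002,0,0,-0.4],[0,0,0,0,0,0]]

```text
clock: 22.38
tool_pos: [0.5279, 0.1243, 0.1893]
tcp_rot: [0.0, 0.971, -0.24, -0.0]
contact_force: [3.5, 2.5, 3.6]
gripper_width: 0.122
grip_force: 60.5
```

```bash
python3 -c "
from h import *
wing()"
```

```text
clk 22.38 tcp [0.5279 0.1243 0.1893] g 2.0 -0.7 z [-0. -0. -1.] y [-0.466 -0.885  0.   ] F [3.5 2.5 3.6] M [ 0.25 -0.56 -0.06] j [ 0.14 -0.    1.7  -0.    1.44  2.19] w 0.122
yaw -117.79 grip 60.458786487579346
top plate 65 [-7.6 -6.9 -4.8]
scene plate 409 [-2.8 10.1 12. ]
```

>>> play_rows:
  plan:
    - [[0,0,-0.002,0,0,-0.4],[0,0,-0.002,0,0,-0.4],[0,0,0,0,0,0]]

```text
clock: 22.85
tool_pos: [0.5279, 0.1243, 0.1892]
tcp_rot: [0.0, 0.958, -0.286, 0.0]
contact_force: [3.1, 0.6, 4.5]
gripper_width: 0.127
grip_force: 68.2
```

```bash
python3 -c "
from h import *
wing()"
```

```text
clk 22.85 tcp [0.5279 0.1243 0.1892] g 2.1 -0.7 z [-0.    -0.001 -1.   ] y [-0.548 -0.837  0.001] F [3.1 0.6 4.5] M [ 0.14 -0.54  1.35] j [ 0.14 -0.    1.7  -0.    1.44  2.29] w 0.127
yaw -123.22 grip 68.19442944230786
top plate 60 [-7.7 -6.8 -2.6]
scene plate 398 [-2.9 10.3 12.2]
```

>>> play_rows:
  plan:
    - [[0,0,-0.001,0,0,-0.25],[0,0,0,0,0,0]]

```text
clock: 23.2
tool_pos: [0.528, 0.1243, 0.1892]
tcp_rot: [0.0, 0.954, -0.3, 0.0]
contact_force: [2.5, -0.2, 4.7]
gripper_width: 0.126
grip_force: 87.7
```

```bash
python3 -c "
from h import *
wing()"
```

```text
clk 23.2 tcp [0.528  0.1243 0.1892] g 2.1 -0.7 z [-0.    -0.001 -1.   ] y [-0.573 -0.82   0.001] F [ 2.5 -0.2  4.7] M [ 0.14 -0.42  2.05] j [ 0.14 -0.    1.7  -0.    1.44  2.32] w 0.126
yaw -124.96 grip 87.68636483786395
top plate 59 [-7.6 -6.7 -3. ]
scene plate 406 [-2.8 10.3 12.2]
```

>>> play_rows:
  plan:
    - [[0,0,0,0,0,-0.3],[0,0,0,0,0,0]]

```text
clock: 23.55
tool_pos: [0.5275, 0.1246, 0.1894]
tcp_rot: [0.0, 0.948, -0.318, -0.001]
contact_force: [-0.8, 0.5, 8.3]
gripper_width: 0.125
grip_force: 111.4
```

```bash
python3 -c "
from h import *
wing()"
```

```text
clk 23.55 tcp [0.5275 0.1246 0.1894] g 2.3 -0.2 z [-0.001  0.    -1.   ] y [-0.603 -0.798  0.001] F [-0.8  0.5  8.3] M [0.42 0.2  1.62] j [ 0.14 -0.    1.7   0.    1.44  2.35] w 0.125
yaw -127.05 grip 111.42297082347795
top plate 59 [-7.7 -6.7 -5.5]
scene plate 397 [-2.9 10.4 12.3]
```

>>> play_rows:
  plan:
    - [[0,0,0,0,0,0.5],[0,0,0.003,0,0,0.5],[0,0,0.004,0,0,0.9],[0,0,0.005,0,0,0.9],[0,0,0.005,0,0,0.9],[0,0,0.005,0,0,0.9],[0,0,0.005,0,0,0.9],[0,0,0.005,0,0,0.9],[0,0,0.005,0,0,0.9],[0,0,0,0,0,0]]

```text
clock: 24.9
tool_pos: [0.5277, 0.1243, 0.1906]
tcp_rot: [-0.0, 0.993, 0.114, -0.0]
contact_force: [1.2, 1.3, 5.1]
gripper_width: 0.122
grip_force: 60.8
```

```bash
python3 -c "
from h import *
wing()"
```

```text
clk 24.9 tcp [0.5277 0.1243 0.1906] g 2.0 -0.5 z [-0. -0. -1.] y [ 0.227 -0.974 -0.   ] F [1.2 1.3 5.1] M [ 0.38 -0.39  0.04] j [ 0.14 -0.    1.7   0.    1.44  1.48] w 0.122
yaw -76.88 grip 60.797542333602905
top plate 115 [-7.7 -6.9 -6. ]
scene plate 402 [-2.9 10.2 12.4]
```

>>> play_rows:
  plan:
    - [[0,0,0.005,0,0,0.85],[0,0,0.005,0,0,0.85],[0,0,0.005,0,0,0.85],[0,0,0.005,0,0,0.85],[0,0,0.005,0,0,0.85],[0,0,0.005,0,0,0.85],[0,0,0.005,0,0,0.85],[0,0,0.004,0,0,0.8],[0,0,0,0,0,0],[0,0,0,0,0,0]]

```text
clock: 26.25
tool_pos: [0.5278, 0.1241, 0.1921]
tcp_rot: [0.0, 0.868, 0.496, -0.0]
contact_force: [1.9, 0.7, 6.4]
gripper_width: 0.122
grip_force: 60.8
```

Run:
```python
from h import *
wing()
I,D=snap("scene"); T,_=snap("top")
W=np.hstack([cv2.resize(I[200:380,150:330],(400,400),interpolation=2),cv2.resize(T[150:310,140:300],(400,400),interpolation=2)])
cv2.imwrite('pics/c5.png',W[:,:,::-1])
```

```text
clk 26.25 tcp [0.5278 0.1241 0.1921] g 1.8 -0.7 z [-0. -0. -1.] y [ 0.861 -0.508 -0.   ] F [1.9 0.7 6.4] M [ 0.26 -0.31  0.03] j [ 0.14 -0.    1.7  -0.    1.45  0.67] w 0.122
yaw -30.56 grip 60.78169226646423
top plate 128 [-7.6 -6.8 -5.9]
scene plate 400 [-3.  10.2 12.2]
```

View pics/c5.png

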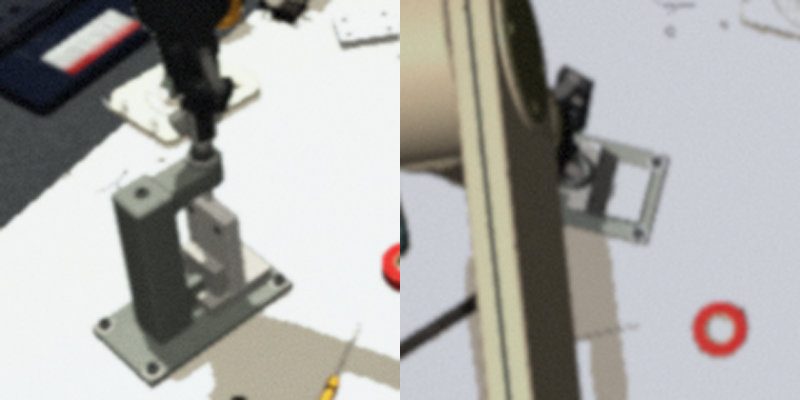

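```bash
python3 -c "
from workcell import manip
print(manip.hand_in())"
```

```text
the job is handed in; nothing more can be done
None
```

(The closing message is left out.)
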